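Run along the vial rack and press the stoppers home

ROBOT

A 6-joint arm with a two-finger parallel gripper is mounted at the origin on the work surface. World frame = base frame: x ahead of the robot, y to its left, z up, the work surface at z = 0. Lengths are in m, angles in rad, forces in N, time in s.
With the tool pointing down it reaches from about 0.35 to 0.775 m from the base axis. Payload 7.3 kg.
Tool frame: the origin (TCP) lies midway between the tips of the shut fingers; the grasp point (between the pads) lies 19 mm behind it; x points along the fingers, z is the direction in which the jaws open and shut, and the axes are right-handed (so a half turn about x gives the same grasp; the last joint's range is limited). The gripper opens to 92 mm and grips with 3 to 60 N. Pads are 19 mm wide; open, the fingers measure 130 mm over their backs; the gripper's body (75 mm by 190 mm) begins 47 mm behind the grasp point.
Start: joints at [1.192, 0.342, 1.524, -0, 1.275, -0.146], TCP at [0.121, 0.511, 0.227] pointing down, gripper open.
Joint ranges: [-2.53, 2.53], [-0.77, 2.02], [0.04, 2.7], [-1, 4.14], [0.28, 2.66], [-3.11, 3.11]. Speed limits (rad/s): [2.57, 2.57, 3.14, 3.14, 3.14, 3.14].

INTERFACE

Orientations are given as [roll, pitch, yaw] about the fixed x, y, z axes, in that order (R = Rz(yaw) Ry(pitch) Rx(roll)).
In Python, from cell import observe, cams, robot gives the robot as it stands.
- The arm moves only by the tool jog_arm, never from a script. Its argument "plan" is one flat list of numbers, 7 for each row, row after row: the turn, a rotation vector about the tool's x, y, z in degrees, then the shift along the tool's x, y, z in cm, then the opening, from -1 (shut) to 1 (fully open). In form: [ax, ay, az, x, y, z, jaw, ax, ay, az, x, y, z, jaw, ...]. A call has 1 to 10 rows; each row is the pose to reach, as a shift and turn from the pose commanded when the call began, along the tool's axes at that moment; what a row does not reach only later rows make up. A row lasts 1/10 s, in which the tool goes at most 50 mm and 8.59 degrees, less where a joint would pass 70% of its speed; a pose out of reach is approached as far as the arm can. A call with a gripper value outside its range is refused whole. The fingers move at their own pace and stop on an object; "newtons" is the grip in N (left out, the last holds). Time passes only in rows, so rows that repeat a pose let the fingers close. It gives the time, the measured TCP pose, the force and the opening at its end, in the units of the state.
- observe(): the state, without advancing time (a new reading comes with each control period).
- cams.read_camera(name): name is "side" or "top" or "wrist"; returns a dict with "image" (384x512x3 uint8, red, green, blue), "fov_y" (degrees; the focal length in pixels is half the picture's height over the tangent of half this angle, whatever the lens; pixels are square), "cx", "cy" (the principal point, pixels), "T" (4x4, takes a point from camera to world coordinates). Camera axes: x right, y down, z forward; pixel columns grow to the right and rows downward; lengths in m; the calibration is good to about 2 mm. A picture is of the moment at which its call begins. There is no depth.
- robot.hand_in(): hands the job in, once; it reports no verdict.
The state is a dict: "time": time; "qpos": joint angles; "qvel": joint speeds; "joint_efforts": joint torques, N m; "tool_pos": TCP position; "tool_rot": TCP orientation; "contact_force": force on the tool from outside, world axes, zero at the start; "torque": the same for the moment, N m; "opening": finger opening in m.
Only numpy, scipy, OpenCV 4.12 (cv2) and the standard library are available. Lean on these libraries where they do the work, as an engineer would, in place of code of your own. Each camera call takes 0.05 s, during which the arm holds its last target.

TASK

Run the fingertips along the rack from the index-post end, following the zigzag of the four vials with narrow push-in stoppers, and press each stopper gently down until it is fully home, one after the other, column by column. Keep the fingertips just above the vials (within 5 cm) from the first stopper to the last, and do not lift any vial. Do not press on the wide screw-capped vials or move anything else; finish with the hand clear.

Things in the scene. Friction and masses are not known exactly. Their poses are not given: they have to be found in the camera images.
- rack: grey plastic vial rack, fixed to the bench, 112 x 270 x 45 mm (its x, y, z), origin at the centre of its underside on the bench. Eight round holes, 38 mm deep (hole floor 7 mm above the bench), in four columns of two: columns at rack y = +70, +15, -40, -95 mm, rows at rack x = -26 and +26 mm. Its +y end carries a plain metal index post, 22 mm across and 24 mm tall, at rack (0, 116) mm, whose tip is 69 mm above the bench
- vial1: loose glass vial, 27 mm across, with a narrow 17 mm neck whose rim is 58 mm above its underside; stands in one of the two holes of column 1 (column 1 is next to the index post, column 4 farthest); origin at the centre of its underside, z up its axis
- stopper1_top (a point): centre of the top of the white push-in stopper in vial1: flange 19 mm across, 10 mm thick, top face 12 mm across; moves with the stopper. Fully home this point is 68 mm above the vial's underside (75 mm above the bench); unpressed it is up to 10 mm higher
- stopper1 (a joint): how far stopper 1 is pushed in, m: 0 = 10 mm proud, 0.010 = fully home (flange on the neck rim). Starts 0 to 0.003. Slides straight down with about 4 N of friction and stays where it is left
- vial2: loose glass vial, 27 mm across, with a narrow 17 mm neck whose rim is 58 mm above its underside; stands in one of the two holes of column 2 (column 1 is next to the index post, column 4 farthest); origin at the centre of its underside, z up its axis
- stopper2_top (a point): centre of the top of the white push-in stopper in vial2: flange 19 mm across, 10 mm thick, top face 12 mm across; moves with the stopper. Fully home this point is 68 mm above the vial's underside (75 mm above the bench); unpressed it is up to 10 mm higher
- stopper2 (a joint): how far stopper 2 is pushed in, m: 0 = 10 mm proud, 0.010 = fully home (flange on the neck rim). Starts 0 to 0.003. Slides straight down with about 4 N of friction and stays where it is left
- vial3: loose glass vial, 27 mm across, with a narrow 17 mm neck whose rim is 58 mm above its underside; stands in one of the two holes of column 3 (column 1 is next to the index post, column 4 farthest); origin at the centre of its underside, z up its axis
- stopper3_top (a point): centre of the top of the white push-in stopper in vial3: flange 19 mm across, 10 mm thick, top face 12 mm across; moves with the stopper. Fully home this point is 68 mm above the vial's underside (75 mm above the bench); unpressed it is up to 10 mm higher
- stopper3 (a joint): how far stopper 3 is pushed in, m: 0 = 10 mm proud, 0.010 = fully home (flange on the neck rim). Starts 0 to 0.003. Slides straight down with about 4 N of friction and stays where it is left
- vial4: loose glass vial, 27 mm across, with a narrow 17 mm neck whose rim is 58 mm above its underside; stands in one of the two holes of column 4 (column 1 is next to the index post, column 4 farthest); origin at the centre of its underside, z up its axis
- stopper4_top (a point): centre of the top of the white push-in stopper in vial4: flange 19 mm across, 10 mm thick, top face 12 mm across; moves with the stopper. Fully home this point is 68 mm above the vial's underside (75 mm above the bench); unpressed it is up to 10 mm higher
- stopper4 (a joint): how far stopper 4 is pushed in, m: 0 = 10 mm proud, 0.010 = fully home (flange on the neck rim). Starts 0 to 0.003. Slides straight down with about 4 N of friction and stays where it is left
- capped1: loose bystander: glass vial 27 mm across with a wide ribbed flat screw cap 30 mm across and no stopper, 60 mm tall, in the other hole of column 1; top 67 mm above the bench; origin at the centre of its underside
- capped2: loose bystander: glass vial 27 mm across with a wide ribbed flat screw cap 30 mm across and no stopper, 60 mm tall, in the other hole of column 2; top 67 mm above the bench; origin at the centre of its underside
- capped3: loose bystander: glass vial 27 mm across with a wide ribbed flat screw cap 30 mm across and no stopper, 60 mm tall, in the other hole of column 3; top 67 mm above the bench; origin at the centre of its underside
- capped4: loose bystander: glass vial 27 mm across with a wide ribbed flat screw cap 30 mm across and no stopper, 60 mm tall, in the other hole of column 4; top 67 mm above the bench; origin at the centre of its underside
- reagent_bottle: loose bystander: bottle 56 mm across, 125 mm tall, beyond the index-post end of the rack; origin at the centre of its underside
- beaker: loose bystander: open beaker 64 mm across, 75 mm tall, beyond the other end of the rack; origin at the centre of its underside
- dish: loose bystander: shallow dish 60 mm across, 16 mm tall, on the far side of the rack; origin at the centre of its underside
- spatula: loose bystander: flat steel lab spatula 150 x 16 x 4 mm, lying on the far side of the rack; origin at the centre of its underside
Not all that is in view belongs to the job. What is shaped like the vial2 but orange or red is not meant.

How it is judged:
On the way, in this order (a step that is already met when the one before it is completed fails the run):
1. stopper 1 is pressed home, the first, next to the index post (value of joint stopper1 above 0.008 m), for 0.1 s.
2. stopper 2 is pressed home (value of joint stopper2 above 0.008 m), for 0.1 s.
3. stopper 3 is pressed home (value of joint stopper3 above 0.008 m), for 0.1 s.
4. stopper 4 is pressed home (value of joint stopper4 above 0.008 m), for 0.1 s.
At the end, for the whole second after the job is handed in: All four stoppers are within 2 mm of fully home; all eight vials stand at rest in their own holes (underside within 4 mm of the hole floor, moved under 8 mm, tilted under 0.12 rad); bottle, beaker, dish and spatula have moved less than 15 mm (value of joint each of stopper1, stopper2, stopper3, stopper4 above 0.008 m and height (world z) of each of vial1, vial2, vial3, vial4, capped1, capped2, capped3, capped4 below 0.011 m and distance of each of vial1, vial2, vial3, vial4, capped1, capped2, capped3, capped4 from where it was at the start of the episode below 0.008 m and angle between each of vial1, vial2, vial3, vial4, capped1, capped2, capped3, capped4's own z axis and vertical below 0.12 rad and linear speed of each of vial1, vial2, vial3, vial4, capped1, capped2, capped3, capped4 below 0.02 m/s and distance of each of reagent_bottle, beaker, dish, spatula from where it was at the start of the episode below 0.015 m); the robot touches nothing.
It fails at once if a vial is lifted or carried (moved more than 10 mm) (distance of any of vial1, vial2, vial3, vial4, capped1, capped2, capped3, capped4 from where it was at the start of the episode above 0.01 m).
It fails at once if a stoppered vial is pressed harder than 40 N (contact force between the fingers and vial1 above 40 N or contact force between the fingers and vial2 above 40 N or contact force between the fingers and vial3 above 40 N or contact force between the fingers and vial4 above 40 N).
It fails at once if a screw-capped vial is pressed (more than 5 N) (contact force between the fingers and capped1 above 5 N or contact force between the fingers and capped2 above 5 N or contact force between the fingers and capped3 above 5 N or contact force between the fingers and capped4 above 5 N).
It fails at once if the bottle, beaker, dish or spatula is moved more than 20 mm (distance of any of reagent_bottle, beaker, dish, spatula from where it was at the start of the episode above 0.02 m).
It fails at once if between the first stopper and the last the hand leaves the row (grasp point more than 175 mm above the bench, or more than 220 mm sideways from the rack's centre) (value of joint stopper1 above 0.008 m and not (value of joint stopper4 above 0.008 m) and (height (world z) of the grasp point above 0.175 m or horizontal distance between the grasp point and rack above 0.22 m)).
It also fails if it takes over 48 s, if anything falls off the work surface, if the arm or the gripper's body presses on something with over 40 N, if the wrist force passes 120 N, or if a joint passes its speed limit or range.

## Working session

There is one attempt and no reset: what is moved stays moved. The work goes in short steps, Python scripts to look and compute and a tool call to move; the robot and the scene stay as the last step left them, time stands still between calls to the robot, and variables do not carry over. Pictures are saved under pics/ and viewed, and the job is handed in when it is done.

Besides the shell and the picture viewer there is one more tool, called by a JSON object that holds its "op" and its "data", one argument or row to a line. jog_arm: Moves the arm, as the interface text tells. Its arguments: {"type":"object","properties":{"plan":{"type":"array"},"newtons":{"type":"number"}},"required":["plan"]}

```bash
mkdir -p pics; ls; python3 - <<'E'
from cell import observe,cams,robot
import cv2,numpy as np
s=observe();print(s)
for n in ["side","top","wrist"]:
    d=cams.read_camera(n);cv2.imwrite(f"pics/{n}0.png",d["image"][:,:,::-1]);np.savez(f"/tmp/{n}0.npz",**d)
    print(n,d["fov_y"],d["cx"],d["cy"],np.round(d["T"],3).tolist())
E
```

```text
pics
{'time': 0.0, 'qpos': array([ 1.19198595e+00,  3.42715065e-01,  1.52499039e+00, -1.87383678e-05,
        1.27538839e+00, -1.46014047e-01]), 'qvel': array([-0.00233248, -0.00034776,  0.00077033,  0.0008283 ,  0.00087686,
        0.00016208]), 'joint_efforts': array([ 2.37652013e-03, -4.31236947e+01, -2.44220996e+01,  7.18819303e-02,
        5.60354919e-02, -1.42009303e-04]), 'tool_pos': array([0.12096148, 0.51047148, 0.22605822]), 'tool_rot': array([ 3.00751421,  1.56929503, -1.93766563]), 'contact_force': array([ 0.42882095,  0.10408434, -0.05582921]), 'torque': array([ 0.03292068,  0.00032056, -0.02243237]), 'opening': 0.09197139966297753}
side 50.300595203882246 252.94276690288595 193.80878600255713 [[-0.764, -0.386, 0.516, 0.187], [-0.644, 0.481, -0.594, 0.452], [-0.019, -0.787, -0.617, 0.519], [0.0, 0.0, 0.0, 1.0]]
top 51.75766972926713 254.91953687842562 195.61846486273652 [[0.012, -0.991, 0.131, 0.473], [-1.0, -0.011, 0.01, 0.013], [-0.009, -0.131, -0.991, 0.796], [0.0, 0.0, 0.0, 1.0]]
wrist 70.83704054587646 254.60772628397567 194.46266203558645 [[0.231, 0.94, 0.252, 0.054], [0.973, -0.223, -0.063, 0.528], [-0.003, 0.259, -0.966, 0.383], [0.0, 0.0, 0.0, 1.0]]
```

View pics/top0.png

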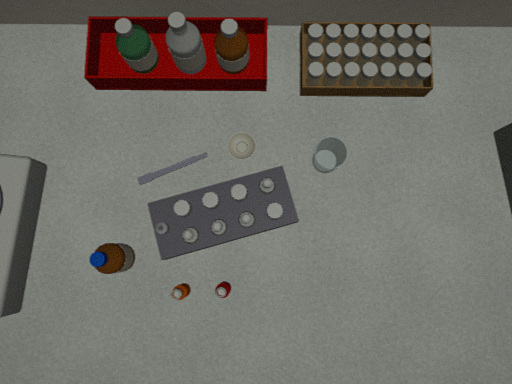

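View pics/side0.png

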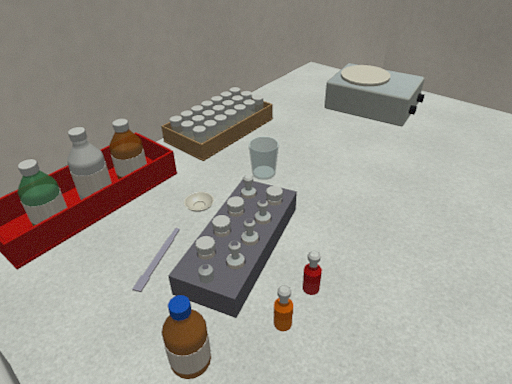

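View pics/wrist0.png

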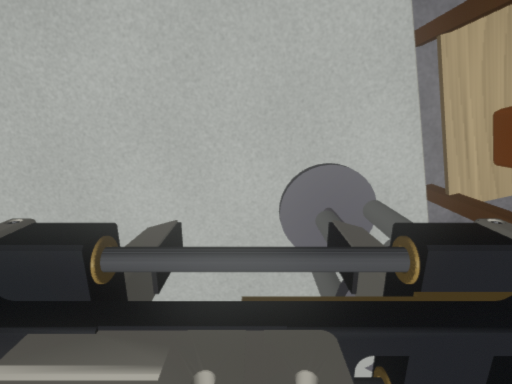

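```bash
python3 - <<'E'
import cv2
a=cv2.imread("pics/top0.png");b=cv2.imread("pics/side0.png")
cv2.imwrite("pics/topz.png",cv2.resize(a[155:305,140:310],None,fx=4,fy=4,interpolation=cv2.INTER_CUBIC)[:600])
cv2.imwrite("pics/sidez.png",cv2.resize(b[165:315,165:335],None,fx=4,fy=4,interpolation=cv2.INTER_CUBIC))
E
```

```text
(no output)
```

View pics/topz.png

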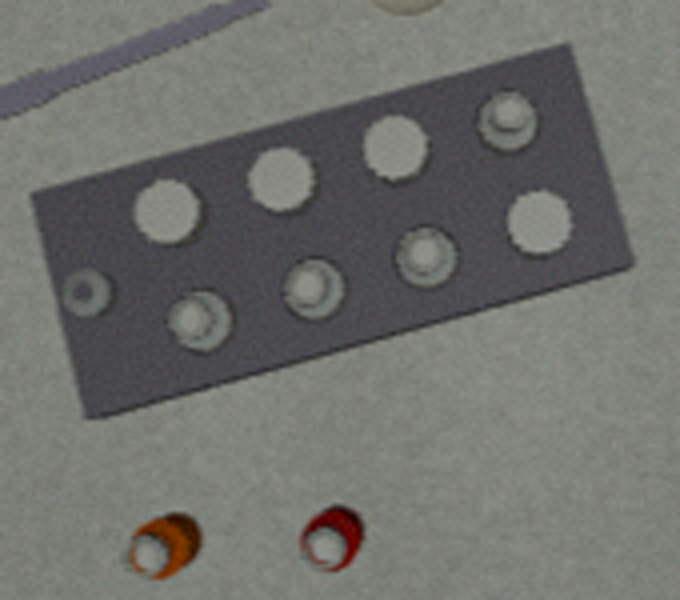

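View pics/sidez.png

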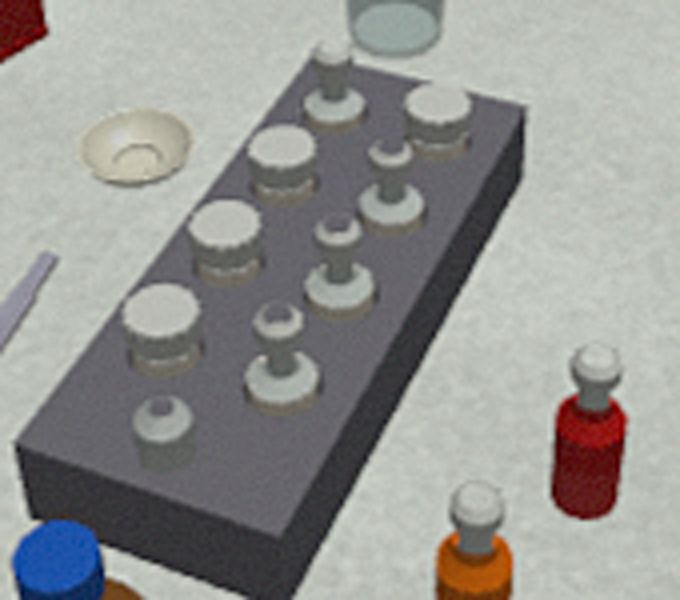

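```bash
cat > h.py <<'E'
import numpy as np,cv2
def ld(n): 
    return dict(np.load(n))
def K(d):
    f=d["image"].shape[0]/2/np.tan(np.radians(float(d["fov_y"]))/2);return f
def ray(d,u,v):
    f=K(d);r=np.array([(u-d["cx"])/f,(v-d["cy"])/f,1.]);T=d["T"];return T[:3,3],T[:3,:3]@r
def plane(d,u,v,z):
    o,r=ray(d,u,v);return o+r*(z-o[2])/r[2]
def tri(pairs):
    A=np.zeros((3,3));b=np.zeros(3)
    for d,u,v in pairs:
        o,r=ray(d,u,v);r=r/np.linalg.norm(r);P=np.eye(3)-np.outer(r,r);A+=P;b+=P@o
    return np.linalg.solve(A,b)
def proj(d,p):
    T=d["T"];q=T[:3,:3].T@(np.array(p)-T[:3,3]);return d["cx"]+K(d)*q[0]/q[2],d["cy"]+K(d)*q[1]/q[2]
E
python3 - <<'E'
from h import *
t=ld("/tmp/top0.npz");s=ld("/tmp/side0.npz")
g=cv2.cvtColor(t["image"],cv2.COLOR_RGB2GRAY)
# caps
caps=[]
for (u,v) in [(182,208),(210,200),(239,192),(275,210)]:
    w=g[v-12:v+13,u-12:u+13].astype(float)
    m=(cv2.GaussianBlur(w,(0,0),.6)>125).astype(np.uint8)
    n,l,st,c=cv2.connectedComponentsWithStats(m);i=l[12,12];cu,cv_=c[i]+[u-12,v-12]
    p=plane(t,cu,cv_,.067);caps.append(p);print("cap",cu,cv_,st[i,4],p.round(4))
caps=np.array(caps)[:,:2]
m=np.array([[26,70],[26,15],[26,-40],[-26,-95]])/1000
mc=m.mean(0);cc=caps.mean(0);H=(m-mc).T@(caps-cc);U,S,V=np.linalg.svd(H);R=V.T@np.diag([1,np.linalg.det(V.T@U.T)])@U.T
o=cc-R@mc;print("yaw",np.degrees(np.arctan2(R[1,0],R[0,0])),"o",o,"res mm",((R@m.T).T+o-caps)*1e3)
st=np.array([[-26,70],[-26,15],[-26,-40],[26,-95]])/1000
P=(R@st.T).T+o;print("holes",P.round(4).tolist())
img=cv2.cvtColor(t["image"],cv2.COLOR_RGB2BGR);im2=cv2.cvtColor(s["image"],cv2.COLOR_RGB2BGR)
B=cv2.resize(img,None,fx=4,fy=4);B2=cv2.resize(im2,None,fx=4,fy=4)
for x,y in P:
  for d,I in((t,B),(s,B2)):
    for z,c in((.075,(0,0,255)),(.085,(0,255,0))):
      q=proj(d,(x,y,z));cv2.circle(I,(int(q[0]*4+2),int(q[1]*4+2)),3,c,-1)
for a in[(.056,.135),(.056,-.135),(-.056,-.135),(-.056,.135)]:
  q=R@np.array(a)+o
  for d,I in((t,B),(s,B2)):
    w=proj(d,(*q,.045));cv2.circle(I,(int(w[0]*4+2),int(w[1]*4+2)),3,(255,0,255),-1)
q=R@np.array([0,.116])+o;w=proj(t,(*q,.069));cv2.circle(B,(int(w[0]*4+2),int(w[1]*4+2)),3,(255,255,0),-1)
cv2.imwrite("pics/topz2.png",B[630:1080,560:1240]);cv2.imwrite("pics/sidez2.png",B2[690:1260,660:1260])
E
```

```text
cap 181.373417721519 207.44303797468353 158 [0.5462 0.1564 0.067 ]
cap 209.79012345679013 199.45679012345678 162 [0.5617 0.1041 0.067 ]
cap 238.36024844720498 191.4223602484472 161 [0.5774 0.0513 0.067 ]
cap 274.49397590361446 210.06626506024097 166 [ 0.5433 -0.0162  0.067 ]
yaw 16.5391159841325 o [0.54112016 0.08218974] res mm [[-0.08769997  0.26571451]
 [ 0.06836989 -0.12737668]
 [ 0.06755132 -0.02312459]
 [-0.04822124 -0.11521324]]
holes [[0.4963, 0.1419], [0.5119, 0.0892], [0.5276, 0.0364], [0.5931, -0.0015]]
```

View pics/topz2.png

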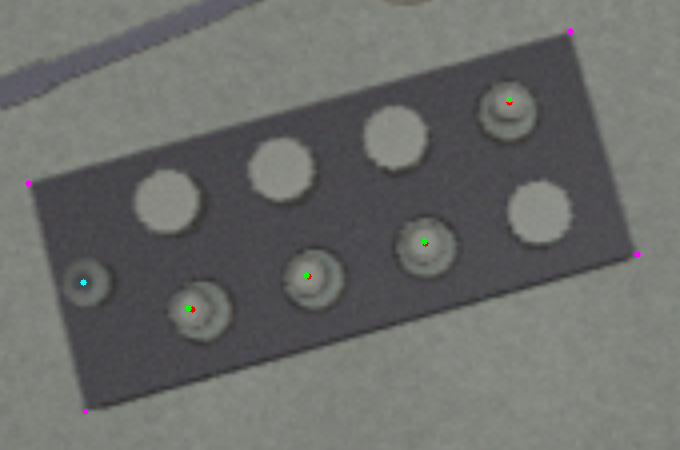

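View pics/sidez2.png

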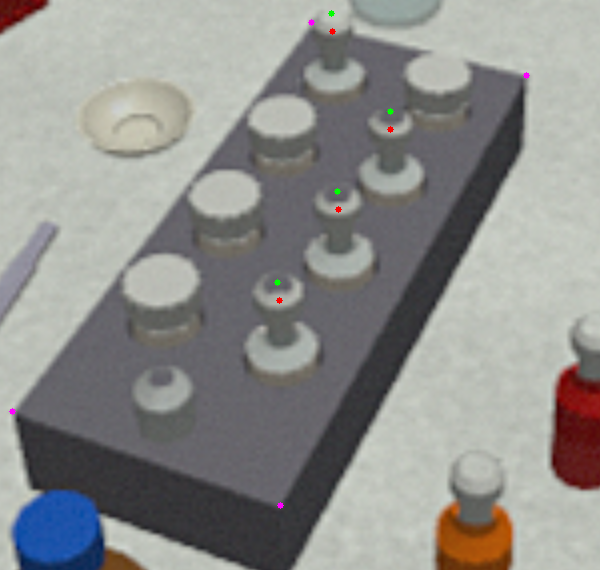

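```bash
cat >> h.py <<'E'
from scipy.spatial.transform import Rotation as Ro
P=np.array([[0.4963,0.1419],[0.5119,0.0892],[0.5276,0.0364],[0.5931,-0.0015]])
def go(x,y,z,vert=False):
    from cell import observe
    s=observe();R=Ro.from_euler("xyz",s["tool_rot"]).as_matrix()
    d=R.T@(np.array([x,y,z])-s["tool_pos"])
    print("t",s["time"],"pos",s["tool_pos"].round(4),"F",s["contact_force"].round(2),"op",s["opening"])
    print("tool axes\n",R.round(3),"\nshift cm",(d*100).round(2))
    print("turn to make x straight down (deg):",np.degrees(np.cross(np.array([1,0,0]),R.T@[0,0,-1])).round(2))
E
python3 -c "
from h import *
go(*P[0],.20)"
```

```text
t 0.15 pos [0.121  0.5106 0.2262] F [-0.6   0.35 -0.09] op 0.09142903976003271
tool axes
 [[-0.    -0.973  0.231]
 [-0.001  0.231  0.973]
 [-1.     0.    -0.001]] 
shift cm [  2.64 -45.02 -27.21]
turn to make x straight down (deg): [ 0.   -0.07 -0.01]
```

{"op": "jog_arm", "data": {
  "plan": [0,0,0,0,-4,-2.4,-1,0,0,0,0,-8,-4.8,-1,0,0,0,0,-12,-7.3,-1,0,0,0,0,-16,-9.7,-1,0,0,0,0,-20,-12,-1,0,0,0,0,-24,-14.5,-1,0,0,0,0,-28,-17,-1,0,0,0,0,-32,-19.3,-1,0,0,0,0,-36,-21.8,-1,0,0,0,0,-40,-24.2,-1],
  "newtons": 20
}}

```text
time: 1.15
tool_pos: [0.4555, 0.1814, 0.2267]
tool_rot: [0.925, 1.571, 2.263]
contact_force: [0.7, 0.3, -0.5]
opening: 0.0161
```

```bash
python3 -c "
from h import *
go(*P[0],.15)"
```

```text
t 1.15 pos [0.4555 0.1814 0.2267] F [ 0.68  0.29 -0.47] op 0.01607616022792166
tool axes
 [[-0.    -0.973  0.231]
 [ 0.     0.231  0.973]
 [-1.     0.     0.   ]] 
shift cm [ 7.66 -4.89 -2.9 ]
turn to make x straight down (deg): [ 0.    0.01 -0.01]
```

{"op": "jog_arm", "data": {
  "plan": [0,0,0,0,-2.5,-1.5,-1,0,0,0,2,-5,-3,-1,0,0,0,5,-5,-3,-1,0,0,0,8,-5,-3,-1,0,0,0,10,-5,-3,-1,0,0,0,10,-5,-3,-1,0,0,0,10,-5,-3,-1]
}}

```text
time: 1.85
tool_pos: [0.4964, 0.1424, 0.127]
tool_rot: [1.579, 1.571, 2.917]
contact_force: [-0.2, -0.1, 0.5]
opening: 0.0004
```

```bash
python3 - <<'E'
from h import *
go(*P[0],.09)
from cell import cams
for n in("top","side"):
    d=cams.read_camera(n);cv2.imwrite(f"pics/{n}1.png",cv2.resize(d["image"][110:270,130:330,::-1],None,fx=3.5,fy=3.5,interpolation=cv2.INTER_CUBIC));
E
```

```text
t 1.85 pos [0.4964 0.1424 0.127 ] F [-0.17 -0.06  0.53] op 0.0004438171750713104
tool axes
 [[-0.    -0.973  0.231]
 [ 0.     0.231  0.973]
 [-1.     0.    -0.   ]] 
shift cm [ 3.7  -0.01 -0.05]
turn to make x straight down (deg): [ 0.   -0.   -0.02]
```

View pics/side1.png

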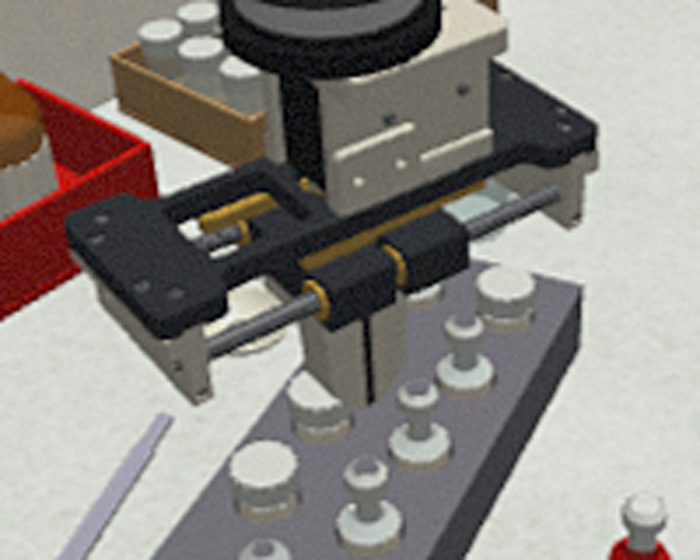

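View pics/top1.png

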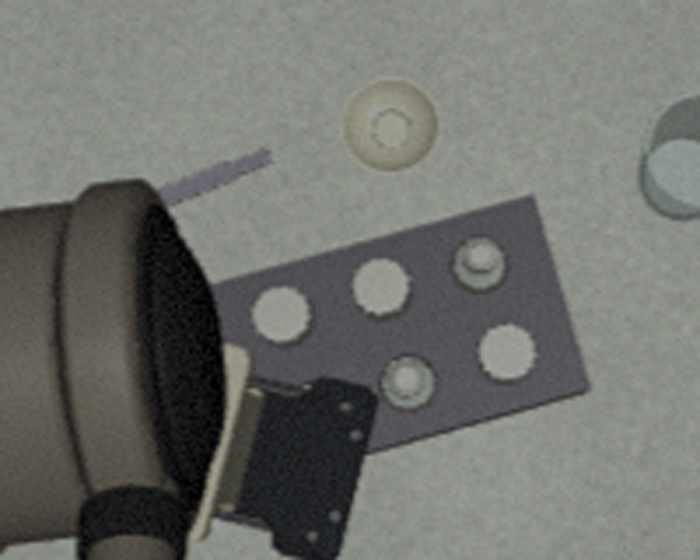

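```bash
python3 - <<'E'
from h import *
t=ld("/tmp/top0.npz");s=ld("/tmp/side0.npz")
print(plane(t,98,259,.125),plane(t,326,160,.0), proj(s,(.4964,.1424,.127)))
E
```

```text
[0.45179332 0.28216852 0.125     ] [ 0.6539495  -0.12378315  0.        ] (np.float64(232.24728229309002), np.float64(221.7515426011155))
```

{"op": "jog_arm", "data": {
  "plan": [0,0,0,1.5,0,0,-1,0,0,0,3,0,0,-1,0,0,0,4,0,0,-1,0,0,0,4.4,0,0,-1,0,0,0,4.7,0,0,-1,0,0,0,4.9,0,0,-1,0,0,0,5,0,0,-1,0,0,0,5.1,0,0,-1,0,0,0,5.1,0,0,-1]
}}

```text
time: 2.85
tool_pos: [0.4964, 0.1424, 0.0759]
tool_rot: [-0.938, 1.57, 0.4]
contact_force: [-1.1, 0.1, 4.3]
opening: 0.0005
```

```bash
python3 -c "
from h import *
go(*P[0],.075)"
```

```text
t 2.85 pos [0.4964 0.1424 0.0759] F [-1.13  0.15  4.31] op 0.0005319808446437442
tool axes
 [[ 0.    -0.973  0.231]
 [ 0.     0.231  0.973]
 [-1.    -0.     0.   ]] 
shift cm [ 0.09 -0.01 -0.05]
turn to make x straight down (deg): [-0.    0.02  0.02]
```

{"op": "jog_arm", "data": {
  "plan": [0,0,0,0.05,0,0,-1,0,0,0,0.1,0,0,-1,0,0,0,0.1,0,0,-1,0,0,0,0.1,0,0,-1]
}}

```text
time: 3.25
tool_pos: [0.4966, 0.1424, 0.0752]
tool_rot: [-1.113, 1.57, 0.225]
contact_force: [-1.2, 0.9, 7.5]
opening: 0.0003
```

{"op": "jog_arm", "data": {
  "plan": [0,0,0,0.05,0,0,-1,0,0,0,0.05,0,0,-1,0,0,0,0.05,0,0,-1]
}}

```text
time: 3.55
tool_pos: [0.4969, 0.1425, 0.0751]
tool_rot: [-1.159, 1.569, 0.179]
contact_force: [-1.6, -0.2, 10.7]
opening: 0.0006
```

{"op": "jog_arm", "data": {
  "plan": [0,0,0,-1.5,0,0,-1,0,0,0,-3,0,0,-1,0,0,0,-3,-1.4,-2.4,-1,0,0,0,-3,-2.75,-4.8,-1,0,0,0,-3,-2.75,-4.8,-1,0,0,0,-3,-2.75,-4.8,-1]
}}

```text
time: 4.15
tool_pos: [0.5116, 0.089, 0.1037]
tool_rot: [1.566, 1.57, 2.902]
contact_force: [-0.7, 0.2, -0.5]
opening: 0.0006
```

```bash
python3 - <<'E'
from h import *
go(*P[1],.075)
from cell import cams
for n in("side",):
    d=cams.read_camera(n);cv2.imwrite(f"pics/{n}2.png",cv2.resize(d["image"][150:310,150:350,::-1],None,fx=3.5,fy=3.5,interpolation=cv2.INTER_CUBIC));
E
```

```text
t 4.15 pos [0.5116 0.089  0.1037] F [-0.68  0.2  -0.46] op 0.0005728318829886716
tool axes
 [[-0.001 -0.973  0.232]
 [ 0.     0.232  0.973]
 [-1.     0.001  0.   ]] 
shift cm [ 2.87 -0.03  0.02]
turn to make x straight down (deg): [ 0.    0.   -0.06]
```

View pics/side2.png

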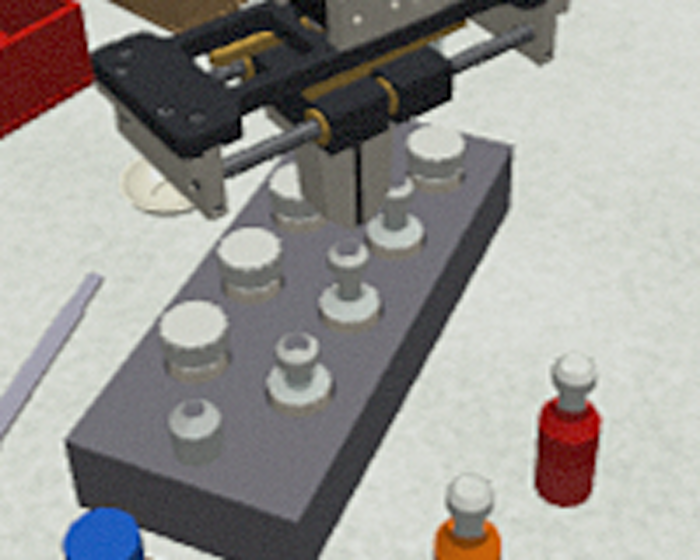

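The side view shows stopper 1 at (297,347) seated on its neck, with vial 1 upright. Stopper 2 at (348,253) is still proud, and the closed tips are above it.

{"op": "jog_arm", "data": {
  "plan": [0,0,0,1,0,0,-1,0,0,0,1.7,0,0,-1,0,0,0,2.1,0,0,-1,0,0,0,2.4,0,0,-1,0,0,0,2.65,0,0,-1,0,0,0,2.8,0,0,-1,0,0,0,2.9,0,0,-1,0,0,0,2.95,0,0,-1,0,0,0,2.95,0,0,-1]
}}

```text
time: 5.1
tool_pos: [0.5123, 0.0894, 0.0753]
tool_rot: [-1.178, 1.57, 0.159]
contact_force: [-0.1, -0.5, 6.5]
opening: 0.0006
```

{"op": "jog_arm", "data": {
  "plan": [0,0,0,0.05,0,0,-1,0,0,0,0.07,0,0,-1,0,0,0,0.07,0,0,-1]
}}

```text
time: 5.4
tool_pos: [0.5127, 0.0894, 0.0753]
tool_rot: [-1.224, 1.568, 0.114]
contact_force: [-1.7, 1.2, 11.4]
opening: 0.0005
```

{"op": "jog_arm", "data": {
  "plan": [0,0,0,-1.5,0,0,-1,0,0,0,-3,0,0,-1,0,0,0,-3,-1.4,-2.4,-1,0,0,0,-3,-2.75,-4.8,-1,0,0,0,-3,-2.75,-4.8,-1,0,0,0,-3,-2.75,-4.8,-1]
}}

```text
time: 6.0
tool_pos: [0.5273, 0.036, 0.1036]
tool_rot: [1.418, 1.57, 2.754]
contact_force: [0.1, 0.7, -0.4]
opening: 0.0004
```

```bash
python3 - <<'E'
from h import *
go(*P[2],.075)
from cell import cams
for n in("side",):
    d=cams.read_camera(n);cv2.imwrite(f"pics/{n}3.png",cv2.resize(d["image"][150:310,150:350,::-1],None,fx=3.5,fy=3.5,interpolation=cv2.INTER_CUBIC));
E
```

```text
t 6.0 pos [0.5273 0.036  0.1036] F [ 0.07  0.74 -0.42] op 0.000379700708944238
tool axes
 [[-0.001 -0.973  0.232]
 [ 0.     0.232  0.973]
 [-1.     0.001  0.   ]] 
shift cm [ 2.86 -0.02  0.05]
turn to make x straight down (deg): [ 0.    0.01 -0.05]
```

View pics/side3.png

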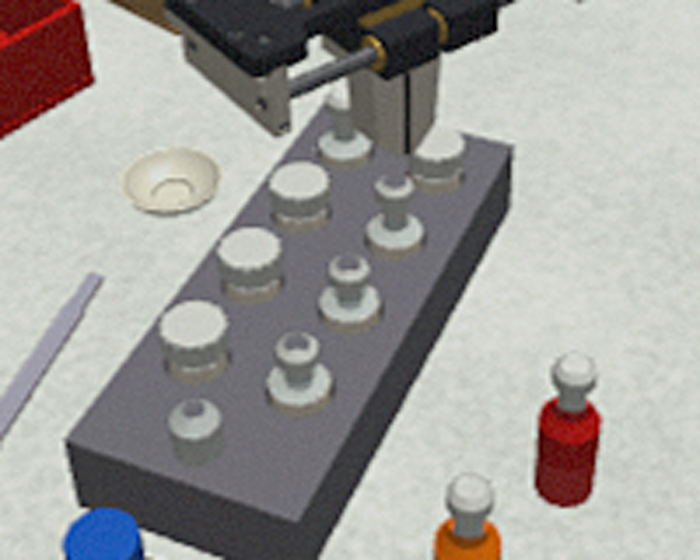

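Stoppers 1 (297,347) and 2 (349,268) are both seated now. Stopper 3 at (395,187) is still proud, and the tips are above it.

{"op": "jog_arm", "data": {
  "plan": [0,0,0,1,0,0,-1,0,0,0,1.7,0,0,-1,0,0,0,2.1,0,0,-1,0,0,0,2.4,0,0,-1,0,0,0,2.65,0,0,-1,0,0,0,2.8,0,0,-1,0,0,0,2.9,0,0,-1,0,0,0,2.95,0,0,-1,0,0,0,2.97,0,0,-1,0,0,0,2.97,0,0,-1]
}}

```text
time: 7.05
tool_pos: [0.5282, 0.0363, 0.0753]
tool_rot: [-1.317, 1.569, 0.021]
contact_force: [-1.2, 1.9, 9.1]
opening: 0.0007
```

{"op": "jog_arm", "data": {
  "plan": [0,0,0,0.04,0,0,-1,0,0,0,0.04,0,0,-1,0,0,0,0.04,0,0,-1]
}}

```text
time: 7.35
tool_pos: [0.5284, 0.0363, 0.0753]
tool_rot: [-1.338, 1.568, 0.0]
contact_force: [-1.6, 1.0, 11.3]
opening: 0.0004
```

{"op": "jog_arm", "data": {
  "plan": [0,0,0,-1.5,0,0,-1,0,0,0,-3,0,0,-1,0,0,0,-3,-2.4,-0.7,-1,0,0,0,-3,-4.8,-1.4,-1,0,0,0,-3,-7.25,-2.1,-1,0,0,0,-3,-7.25,-2.1,-1,0,0,0,-3,-7.25,-2.1,-1]
}}

```text
time: 8.05
tool_pos: [0.5928, -0.001, 0.1032]
tool_rot: [1.551, 1.569, 2.888]
contact_force: [-0.5, -0.1, 0.3]
opening: 0.0005
```

```bash
python3 - <<'E'
from h import *
go(*P[3],.075)
from cell import cams
for n in("side",):
    d=cams.read_camera(n);cv2.imwrite(f"pics/{n}4.png",cv2.resize(d["image"][150:310,150:350,::-1],None,fx=3.5,fy=3.5,interpolation=cv2.INTER_CUBIC));
E
```

```text
t 8.05 pos [ 0.5928 -0.001   0.1032] F [-0.54 -0.06  0.27] op 0.0004616547381425655
tool axes
 [[-0.001 -0.973  0.231]
 [ 0.     0.231  0.973]
 [-1.     0.001  0.   ]] 
shift cm [ 2.82 -0.04 -0.04]
turn to make x straight down (deg): [ 0.    0.   -0.08]
```

View pics/side4.png

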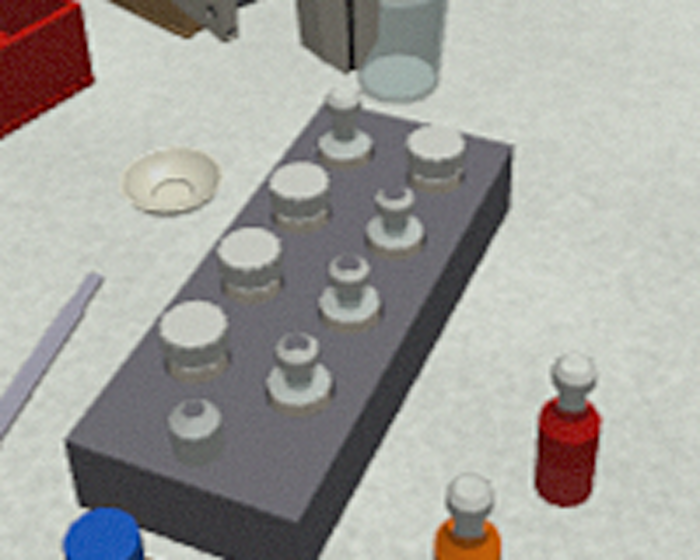

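Stoppers 1–3 are seated. Stopper 4 at (344,98) is still proud, and the tips are above it. The beaker is well clear.

{"op": "jog_arm", "data": {
  "plan": [0,0,0,1,0,0,-1,0,0,0,1.7,0,0,-1,0,0,0,2.1,0,0,-1,0,0,0,2.4,0,0,-1,0,0,0,2.6,0,0,-1,0,0,0,2.75,0,0,-1,0,0,0,2.85,0,0,-1,0,0,0,2.92,0,0,-1,0,0,0,2.95,0,0,-1,0,0,0,2.95,0,0,-1]
}}

```text
time: 9.1
tool_pos: [0.5938, -0.0009, 0.0754]
tool_rot: [-1.379, 1.569, -0.041]
contact_force: [-1.8, 0.0, 8.2]
opening: 0.0006
```

{"op": "jog_arm", "data": {
  "plan": [0,0,0,0.04,0,0,-1,0,0,0,0.04,0,0,-1,0,0,0,0.04,0,0,-1]
}}

```text
time: 9.4
tool_pos: [0.594, -0.0009, 0.0753]
tool_rot: [-1.379, 1.569, -0.042]
contact_force: [-0.7, 0.5, 9.7]
opening: 0.0003
```

Now I'll lift clear, moving up and then back so the views open up.

{"op": "jog_arm", "data": {
  "plan": [0,0,0,-1.5,0,0,-1,0,0,0,-4,0,0,-1,0,0,0,-8,0,0,-1,0,0,0,-12,0,0,-1,0,0,0,-15,0,0,-1,0,0,0,-15,0,-4,-1,0,0,0,-15,0,-8,-1,0,0,0,-15,0,-12,-1,0,0,0,-15,0,-12,-1,0,0,0,-15,0,-12,-1]
}}

```text
time: 10.4
tool_pos: [0.5653, -0.1183, 0.2236]
tool_rot: [0.937, 1.57, 2.273]
contact_force: [-0.1, 0.9, 0.5]
opening: 0.0007
```

```bash
python3 - <<'E'
from h import *
go(*P[3],.075)
from cell import cams
for n in("side","top"):
    d=cams.read_camera(n);im=d["image"][...,::-1]
    cv2.imwrite(f"pics/{n}5.png",cv2.resize(im[130:310,130:330] if n=="side" else im[120:310,80:370],None,fx=2.7,fy=2.7,interpolation=cv2.INTER_CUBIC));
E
```

```text
t 10.4 pos [ 0.5653 -0.1183  0.2236] F [-0.07  0.88  0.48] op 0.0007193396826492319
tool axes
 [[-0.001 -0.973  0.233]
 [ 0.001  0.233  0.973]
 [-1.     0.001  0.001]] 
shift cm [1.486e+01 1.000e-02 1.200e+01]
turn to make x straight down (deg): [ 0.    0.03 -0.04]
```

View pics/side5.png

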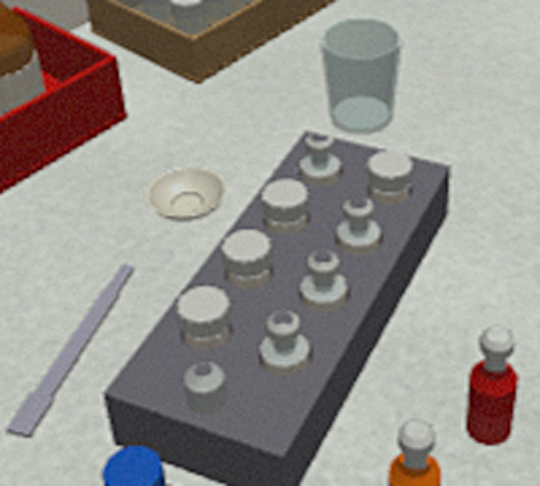

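View pics/top5.png

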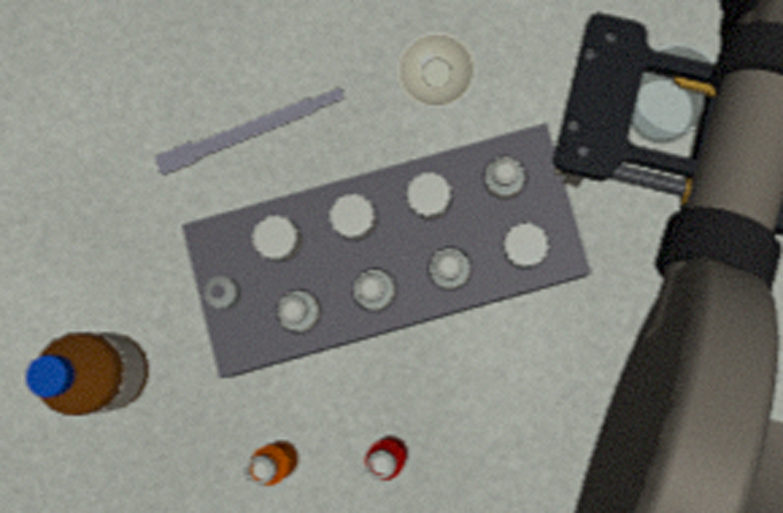

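All four stoppers are seated with the vials upright, nothing else has moved, and the hand is clear. Handing in.

```bash
python3 -c "
from cell import robot
print(robot.hand_in())"
```

```text
the job is handed in; nothing more can be done
None
```

I pressed the four white stoppers home in order, columns 1 to 4, with the fingers shut. Between presses the tips stayed about 3 cm above the stoppers. I then lifted the hand clear and handed the job in at about 10.5 s of the 48 s allowed.

- **Pressing:** each stopper stopped at a fingertip height of 75.1–75.3 mm above the bench, against 75 mm for fully home. The highest force I read was 11.4 N; readings came only at the end of each move, so brief peaks in between were not seen.
- **Final pictures:** the side and top views show all four flanges down on their necks and all eight vials upright in their holes. The bottle, beaker, dish and spatula look unmoved, judged by eye rather than measured. In the top view the hand partly covers the beaker, but the side view shows it in full.
- **Hand clear:** the fingertips ended at 0.22 m height, with the force reading at noise level.
- **Position check:** the projected rack corners, index post and stoppers matched in both camera views. The fingertip in one side picture was about 4 pixels from its projected position. No check failed.

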